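Pin the outrigger bar of a lamp stand into its clevis

ROBOT

A 7-joint arm with a two-finger parallel gripper is mounted at the origin on the work surface. World frame = base frame: x ahead of the robot, y to its left, z up, the work surface at z = 0. Lengths are in m, angles in rad, forces in N, time in s.
With the tool pointing down it reaches from about 0.4 to 0.925 m from the base axis. Payload 5.6 kg.
Tool frame: the origin (TCP) lies midway between the tips of the shut fingers; the grasp point (between the pads) lies 19 mm behind it; z points along the fingers, y is the direction in which the jaws open and shut (so a half turn about z gives the same grasp; the last joint's range is limited). The gripper opens to 85 mm and grips with 20 to 120 N. Pads are 22 mm wide; open, the fingers measure 114 mm over their backs; the gripper's body (76 mm by 85 mm) begins 54 mm behind the grasp point. The pads swing forward as they close: fully open they stand 13 mm farther back than shut.
Start: joints at [1.188, 0.468, -0.012, 1.603, 0.006, 1.071, -0.056], TCP at [0.217, -0.613, 0.231] pointing down, gripper open.
Joint ranges: [-2.53, 2.53], [-0.31, 2.02], [-1.57, 1.55], [0.28, 2.44], [-1.29, 4.43], [0.15, 1.84], [-2.92, 2.92]. Speed limits (rad/s): [2.57, 2.57, 3.14, 3.14, 3.14, 3.14, 3.14].

INTERFACE

Orientations are given as a unit quaternion [w, x, y, z].
In Python, from rig import r, imaging gives the robot as it stands. The module is installed in compiled form; this text tells all that it offers.
- The arm moves only by the shell command python3 -m creep 'ROWS' [FORCE]. ROWS is a JSON object of lists of equal length, an entry for each row: "fingers": the finger opening in cm, from 0 to 8.54; "travel": the shift along the tool's x, y, z in cm, a list of three; "roll": the turn about the tool's z in degrees. A call has 1 to 12 rows; each row is the pose to reach, as a shift and turn from the pose measured when the call began, along the tool's axes at that moment; what a row does not reach only later rows make up. A row lasts 1/12 s, in which the tool goes at most 41.7 mm and 7.16 degrees, less where a joint would pass 70% of its speed; a pose out of reach is approached as far as the arm can. A call with a gripper value outside its range is refused whole. The fingers move at their own pace and stop on an object; FORCE is the grip in N (left out, the last holds). Time passes only in rows, so rows that repeat a pose let the fingers close. It gives the time, the measured TCP pose, the force and the opening at its end, in the units of the state.
- r.sense(): the state, without advancing time (a new reading comes with each control period).
- imaging.grab_frame(name): name is "side" or "top" or "wrist"; returns a dict with "color" (480x640x3 uint8, blue, green, red), "fx", "fy", "cx", "cy" (pixels), "k1" (the pictures are not rectified: a ray, as slopes to the right and down, at radius r is drawn at 1 + k1 r^2 times it, then the intrinsics apply), "view" (4x4, takes a point from world to camera coordinates); the wrist camera has in their place "mount" (4x4, takes a point from camera to tool coordinates, whose origin is the TCP and whose axes are the flange's). Camera axes: x right, y up, looking along -z (the intrinsics and any distortion apply to the point x, -y, -z); pixel columns grow to the right and rows downward; lengths in m; the calibration is good to about 2 mm. A picture is of the moment at which its call begins: read the wrist's pose just before it. There is no depth.
- r.hand_in(): hands the job in, once; it reports no verdict.
The state is a dict: "time": time; "q": joint angles; "qvel": joint speeds; "effort": joint torques, N m; "position": TCP position; "tcp_rot": TCP orientation; "wrist_force": force on the tool from outside, world axes, zero at the start; "torque": the same for the moment, N m; "finger_gap": finger opening in m.
Only numpy, scipy, OpenCV 4.12 (cv2) and the standard library are available. Lean on these libraries where they do the work, as an engineer would, in place of code of your own. Each camera call takes 0.05 s, during which the arm holds its last target. There are 200 camera calls.

TASK

Lock the lamp stand's sliding outrigger bar: take the steel pin out of the wooden block and pass it down through the upper ear of the clevis, the bar's eye trapped between the ears, and the lower ear, pushing the bar in by its black post as far as the eye needs to line up. Press the pin gently past the spring catch until its head sits flush on the upper ear, never forcing it, then let go. Leave the other things on the bench where they are.

Things in the scene. Friction and masses are not known exactly. Their poses are not given: they have to be found in the camera images.
- bracket: Grey foot of the lamp stand, fixed. Base plate 12 mm thick spans its own x -50..50, y -70..200 mm. Origin on the bench right below the clevis holes; z up. The clevis: two level ears, each 44 (x) by 56 (y) mm, centred on x = y = 0, joined by an upright web at x -36..-22. The bar lies along y at x = 0 and goes in towards -y.
- upper_hole (a point): Mouth centre of the upper ear's vertical hole, on the ear's top face, 80 mm above the bench (ear z 60..80). Hole 13.2 mm diameter, chamfered 2 mm. Axes as bracket. A pin let go here while standing on the eye plate stays up, its head 31 mm above the ear; when the eye comes under it, it falls 20 mm or more on its own and then holds the bar.
- gap (a point): Middle of the gap between the ears, on the holes' axis, 52 mm above the bench. Here slides the bar's flat steel eye plate, 36 (x) by 78 (y) by 12 mm (z 46..58), with a 13.6 mm eye in its middle. The plate always lies under the upper hole and stops the pin unless the eye is in line, to some 1.5 mm.
- lower_hole (a point): Mouth centre of the lower ear's hole, 44 mm above the bench (ear z 30..44), 13.6 mm diameter, right below the upper hole. A spring catch inside it (round-nosed plunger on the +x side, 37 mm above the bench) stops the pin's fall; some 4 to 10 N downwards takes the pin past it.
- guide (a point): Top centre of the guide that the 24 mm square steel bar slides in: guide 47 (x) by 50 (y) mm, its top 62 mm above the bench, 160 mm from the holes towards +y. The bar's top is 64 mm above the bench. Axes as bracket.
- post_top (a point): Top centre of the bar's black upright post, 14 mm diameter, 64 to 104 mm above the bench: the handle. Slides along the bracket's y only, 36 mm in all, about 5 N of friction, stays where left. It must go 9 to 31 mm towards -y. The eye's centre lies 77 to 95 mm from the post towards -y (screwed in by an unknown amount, hidden by the upper ear): find it by feel.
- bar: The sliding bar with its eye plate, as one part: 24 mm square steel, 150 mm long (y 80..230 mm in its own frame, z 40..64), top-side post at y 108. Its origin, at bench height, lies 108 mm from the post towards -y and shifts with the bar; axes as bracket.
- pin: The steel pin, about 0.12 kg, standing upright in the wooden block. Origin on its axis at the underside of the head, z up. Head: cylinder 24 mm diameter, 26 mm tall above the origin. Shank 12 mm diameter, 53 mm long below the origin, the last 6 mm tapering to a flat 10 mm nose. When home the underside of the head lies on the upper ear.
- block: The light wooden block, fixed, 60 by 60 by 50 mm tall, origin at the centre of its underside; its 15.5 mm hole, 44 mm deep, holds the pin at the start, the underside of the head 9 mm above the block's top.
- spray_can: Bystander: a red spray can, 52 mm diameter, 150 mm tall; origin at the centre of its foot.
- meter: Bystander: a yellow multimeter lying flat, 75 by 130 by 40 mm; origin at the centre of its underside.
- tub: Bystander: a clear plastic tub, 70 mm diameter, 50 mm tall; origin at the centre of its underside.
Not all that is in view belongs to the job. There is more than one size of the pin; the one meant has the size given above.

How it is judged:
On the way:
1. the pin stands in the clevis's upper hole, stopped or on its way, not yet home (horizontal distance between pin and upper_hole below 0.008 m and z of pin in the frame of bracket below 0.118 m and angle between pin's own z axis and vertical below 0.25 rad), for 0.1 s.
At the end, for the whole second after the job is handed in: The pin is upright (within 0.08 rad) on the clevis's axis (within 2.5 mm), the underside of its head within 2 mm of the upper ear's top face, so that it passes through both ears and the eye; the bar has been pushed in by at least 3 mm; the pin is at rest and released (horizontal distance between pin and upper_hole below 0.0025 m and z of pin in the frame of upper_hole between -0.003 and 0.002 m and angle between pin's own z axis and vertical below 0.08 rad and distance of post_top from where it was at the start of the episode above 0.003 m and linear speed of pin below 0.02 m/s); the robot touches nothing.
It fails at once if the pin is forced: more than 40 N between the pin and the bar with its eye plate (contact force between pin and bar above 40 N).
It fails at once if the pin is jammed in the clevis: more than 110 N summed over all its contacts with the stand (sideways wedging in the holes and the catch's squeeze of about 20 included) (contact force between pin and bracket above 110 N).
It fails at once if the spray can is moved by more than 20 mm (distance of spray_can from where it was at the start of the episode above 0.02 m).
It fails at once if the multimeter is moved by more than 20 mm (distance of meter from where it was at the start of the episode above 0.02 m).
It fails at once if the tub is moved by more than 20 mm (distance of tub from where it was at the start of the episode above 0.02 m).
It also fails if it takes over 72 s, if anything falls off the work surface, if the arm or the gripper's body presses on something with over 40 N, if the wrist force passes 120 N, or if a joint passes its speed limit or range.

## Working session

There is one attempt and no reset: what is moved stays moved. The work goes in short steps, Python scripts to look and compute and a shell command to move; the robot and the scene stay as the last step left them, time stands still between calls to the robot, and variables do not carry over. Pictures are saved under pics/ and viewed, about 8 in all and at most 12, crops included, and the job is handed in when it is done.

```bash
mkdir -p pics; cat > h.py <<'E'
import numpy as np, cv2
from rig import r, imaging
from scipy.spatial.transform import Rotation as R
def rot(q): return R.from_quat([q[1],q[2],q[3],q[0]]).as_matrix()
def grab(name):
    s=r.sense(); f=imaging.grab_frame(name)
    if name=='wrist':
        T=np.eye(4);T[:3,:3]=rot(s['tcp_rot']);T[:3,3]=s['position']
        f['c2w']=T@np.array(f['mount'])
    else: f['c2w']=np.linalg.inv(np.array(f['view']))
    return f
def ray(f,u,v):
    K=np.array([[f['fx'],0,f['cx']],[0,f['fy'],f['cy']],[0,0,1.]])
    p=cv2.undistortPoints(np.array([[[u,v]]],float),K,np.array([f['k1'],0,0,0.]),None)[0,0] 
    d=f['c2w'][:3,:3]@np.array([p[0],-p[1],-1.]); return f['c2w'][:3,3],d/np.linalg.norm(d)
def onz(f,u,v,z):
    o,d=ray(f,u,v); return o+d*(z-o[2])/d[2]
def proj(f,P):
    c=np.linalg.inv(f['c2w'])@np.append(P,1); x,y=c[0]/-c[2],-c[1]/-c[2]
    k=1+f['k1']*(x*x+y*y); return np.array([f['fx']*x*k+f['cx'],f['fy']*y*k+f['cy']])
def tri(f1,p1,f2,p2):
    o1,d1=ray(f1,*p1);o2,d2=ray(f2,*p2)
    t=np.linalg.lstsq(np.c_[d1,-d2],o2-o1,rcond=None)[0]
    a,b=o1+d1*t[0],o2+d2*t[1]; return (a+b)/2,np.linalg.norm(a-b)
E
python3 - <<'E'
from h import *
import pickle
s=r.sense();print({k:np.round(v,3) for k,v in s.items()});print(rot(s['tcp_rot']).round(2))
for n in('top','side','wrist'):
    f=grab(n);cv2.imwrite(f'pics/{n}0.png',f['color']);pickle.dump(f,open(f'{n}0.pkl','wb'));print(n,f['k1'],f['fx'],f['c2w'].round(3).tolist())
E
```

```text
{'time': np.float64(0.0), 'q': array([ 1.188,  0.468, -0.012,  1.604,  0.006,  1.071, -0.056]), 'qvel': array([ 0.002, -0.001,  0.   , -0.001,  0.001, -0.   ,  0.001]), 'effort': array([-0.0000e+00, -5.3239e+01,  2.1000e-02, -2.5130e+01,  1.1000e-02,
        8.0000e-03, -0.0000e+00]), 'position': array([ 0.216, -0.612,  0.23 ]), 'tcp_rot': array([-0.001,  0.986,  0.169, -0.   ]), 'wrist_force': array([ 0.229,  0.289, -0.061]), 'torque': array([ 0.008,  0.016, -0.033]), 'finger_gap': np.float64(0.085)}
[[ 0.94  0.33 -0.  ]
 [ 0.33 -0.94  0.  ]
 [-0.   -0.   -1.  ]]
top 0.00529658990323079 487.5826380247028 [[-0.092, 0.975, -0.202, 0.369], [-0.996, -0.089, 0.025, -0.046], [0.006, 0.204, 0.979, 1.218], [0.0, 0.0, 0.0, 1.0]]
side -0.003664349246028489 572.3912211575895 [[0.962, 0.199, -0.189, 0.402], [-0.274, 0.697, -0.662, -0.765], [0.0, 0.689, 0.725, 0.863], [0.0, 0.0, 0.0, 1.0]]
wrist -0.03616186394494704 407.5776271081819 [[0.332, 0.899, 0.286, 0.29], [-0.943, 0.317, 0.099, -0.588], [-0.002, -0.303, 0.953, 0.372], [0.0, 0.0, 0.0, 1.0]]
```

View pics/top0.png

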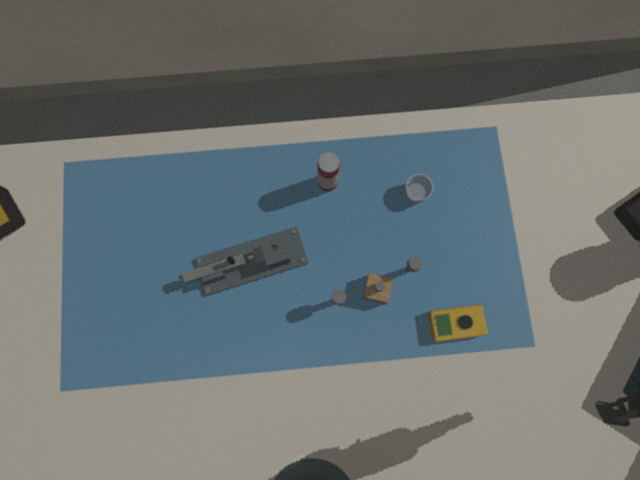

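View pics/side0.png

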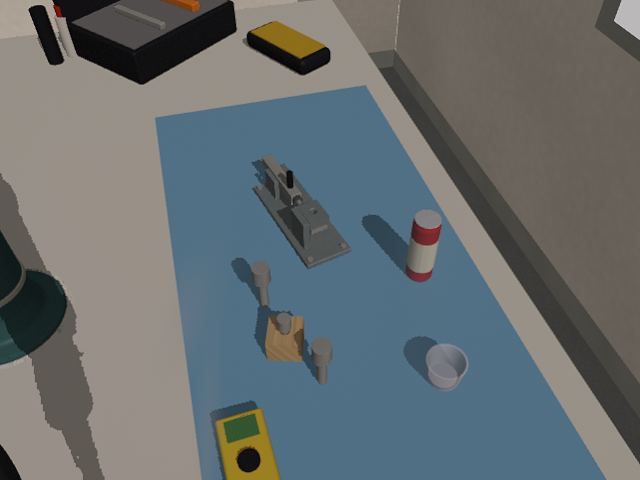

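Top: bracket (250,262), black post (231,260), upper hole (275,247), can (328,172), tub (419,187), meter (459,323). Three pin candidates: in the block (top 380,287; side 284,323), and two standing free (top 339,297 and 414,264; side 261,270 and 321,350). The one in the block fits the description; I'll confirm in an enlarged crop.

```bash
python3 - <<'E'
import cv2,numpy as np
t=cv2.imread('pics/top0.png');s=cv2.imread('pics/side0.png')
a=cv2.resize(t[220:320,180:440],None,fx=3,fy=3,interpolation=cv2.INTER_CUBIC)
b=cv2.resize(s[150:390,230:370][0:240],None,fx=2.4,fy=2.4,interpolation=cv2.INTER_CUBIC)
b1=cv2.resize(s[150:270,230:360],(325,300),interpolation=cv2.INTER_CUBIC)
b2=cv2.resize(s[260:390,230:360],(300,300),interpolation=cv2.INTER_CUBIC)
c=np.zeros((600,780,3),np.uint8);c[:300,:780]=a;c[300:,:325]=b1;c[300:,330:630]=b2
cv2.imwrite('pics/c1.png',c)
E
```

```text
(no output)
```

View pics/c1.png

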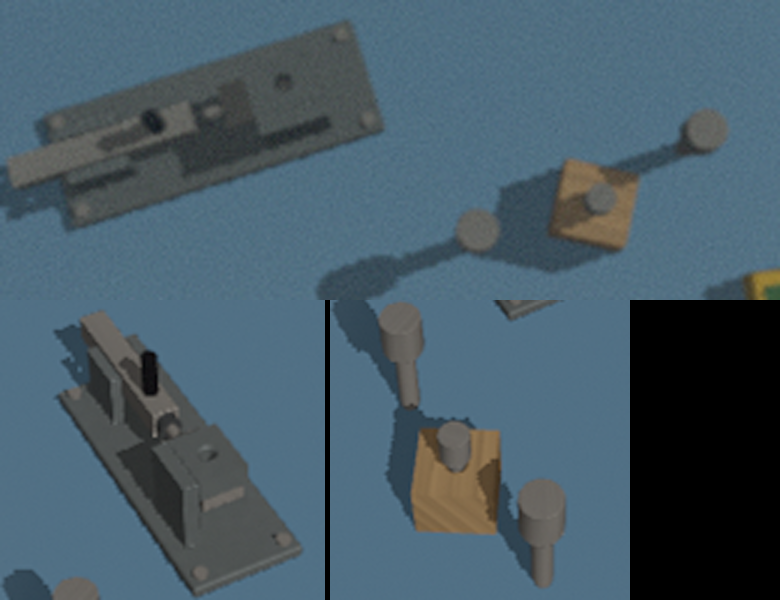

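```bash
python3 - <<'E'
from h import *
import pickle
t=pickle.load(open('top0.pkl','rb'));s=pickle.load(open('side0.pkl','rb'))
T=lambda x,y:(180+x/3,220+y/3); S=lambda x,y:(230+x/2.5,150+(y-300)/2.5); S2=lambda x,y:(230+(x-330)/2.308,260+(y-300)/2.308)
for n,a,b,z in [('hole',T(284,82),S(208,452),.08),('post',T(149,118),S(149,353),.104),('pinhead',T(601,198),S2(454,433),.085)]:
    print(n,tri(t,a,s,b),onz(t,*a,z).round(4),onz(s,*b,z).round(4))
c=[onz(t,*T(*p),.012) for p in [(45,115),(350,20),(383,128),(72,227)]]
print(np.round(c,4)); print([np.linalg.norm(c[i]-c[i-1]).round(4) for i in range(4)])
yaw=lambda v:np.degrees(np.arctan2(v[1],v[0]))
print('+y dir',yaw(c[0]-c[1]),yaw(c[3]-c[2]),'x dir',yaw(c[0]-c[3]),yaw(c[1]-c[2]))
b=[onz(t,*T(*p),.05) for p in [(566,158),(640,174),(624,248),(550,234)]]
print('block',np.mean(b,0).round(4),[yaw(b[i]-b[i-1]).round(1) for i in range(4)])
for n,p,z in [('decoy1',T(478,228),.1),('decoy2',T(705,130),.1),('can',(328,163),.15)]: print(n,onz(t,*p,z).round(3))
E
```

```text
hole (array([0.59846803, 0.03421378, 0.08081674]), np.float64(0.0018947162549600497)) [0.5977 0.0343 0.08  ] [0.5996 0.0352 0.08  ]
post (array([0.5755836 , 0.13816668, 0.10418993]), np.float64(0.0030494424152475294)) [0.5741 0.1382 0.104 ] [0.5772 0.1386 0.104 ]
pinhead (array([ 0.48408775, -0.20454837,  0.08397515]), np.float64(0.0022600575882345706)) [ 0.4828 -0.2044  0.085 ] [ 0.4851 -0.2052  0.085 ]
[[ 0.6014  0.2395  0.012 ]
 [ 0.6596 -0.0204  0.012 ]
 [ 0.5649 -0.0402  0.012 ]
 [ 0.5061  0.2212  0.012 ]]
[np.float64(0.0971), np.float64(0.2664), np.float64(0.0968), np.float64(0.268)]
+y dir 102.61848405018029 102.6678520511985 x dir 10.889679192111409 11.807550614748854
block [ 0.4826 -0.204   0.05  ] [np.float64(-18.2), np.float64(-107.6), np.float64(160.9), np.float64(74.1)]
decoy1 [ 0.467 -0.106  0.1  ]
decoy2 [ 0.526 -0.289  0.1  ]
can [ 0.771 -0.108  0.15 ]
```

The pin in the block has the smaller (24 mm) head and fits; the free-standing ones are clearly larger, so they are decoys. Hole, post, plate sizes and heights agree with the given numbers (bracket yaw ≈12.4°, post at y≈106 mm). Moving above the pin.

```bash
cat >> h.py <<'E'
def go(P,yaw=None):
    s=r.sense();M=rot(s['tcp_rot']);d=M.T@(np.array(P)-s['position'])*100
    y0=np.degrees(np.arctan2(M[1,1],M[0,1])); print('travel cm',d.round(2),'roll',None if yaw is None else round((y0-yaw+180)%360-180,1))
def st():
    s=r.sense();M=rot(s['tcp_rot']);print('t',round(s['time'],2),'p',np.round(s['position'],4),'F',np.round(s['wrist_force'],1),'gap',round(s['finger_gap'],4),'yawy',np.degrees(np.arctan2(M[1,1],M[0,1])).round(1),'tilt',np.round(M[:2,2],3))
E
python3 -c "
from h import *
go([.484,-.2045,.20],12.4)"
```

```text
travel cm [ 38.82 -29.55   3.09] roll -82.9
```

```bash
python3 -m creep '{"fingers":[6,6,6,6,6,6,6,6,6,6,6,6],"travel":[[3.2,-2.5,0],[6.5,-5,0],[9.7,-7.4,0.5],[13,-9.9,1],[16.2,-12.3,1.5],[19.4,-14.8,2],[22.6,-17.2,2.5],[25.9,-19.7,3],[29.1,-22.1,3],[32.3,-24.6,3],[35.6,-27.1,3],[38.8,-29.5,3.1]],"roll":[-7,-14,-21,-28,-35,-42,-49,-56,-63,-70,-77,-83]}' 40; python3 -c "
from h import *
import pickle
st();go([.484,-.2045,.20],12.4)
f=grab('wrist');cv2.imwrite('pics/w1.png',f['color']);pickle.dump(f,open('w1.pkl','wb'));print(f['c2w'].round(3));print(proj(f,[.484,-.2045,.085]),proj(f,[.484,-.2045,.059]))"
```

```text
time: 1.15
position: [0.4847, -0.2031, 0.2001]
tcp_rot: [-0.0, 0.624, 0.782, 0.0]
wrist_force: [0.3, -0.9, 0.0]
finger_gap: 0.0602
t 1.15 p [ 0.4847 -0.2031  0.2001] F [ 0.3 -0.9  0. ] gap 0.0602 yawy 12.8 tilt [-0.     0.001]
travel cm [-0.12 -0.1   0.01] roll 0.4
[[ 0.975 -0.211 -0.066  0.469]
 [ 0.221  0.93   0.294 -0.129]
 [-0.001 -0.301  0.954  0.342]
 [ 0.     0.     0.     1.   ]]
[320.17914485 230.44815666] [320.40431579 220.0128485 ]
```

View pics/w1.png

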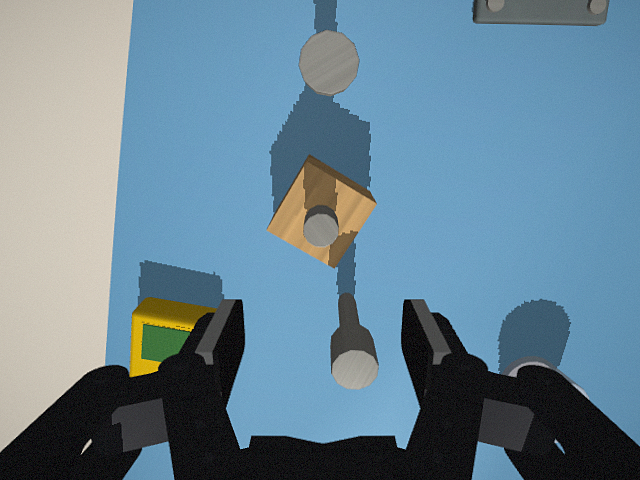

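Wrist view: target head top at (321,229), within 2 px of the prediction; decoys at (329,62) and (353,370). Descending to grip the head.

```bash
python3 -c "
from h import *
import pickle
f=pickle.load(open('w1.pkl','rb'));p=onz(f,321,229,.085);print(p);p[2]=.0585;go(p,12.4)"
```

```text
[ 0.48430849 -0.20341134  0.085     ]
travel cm [-0.82 -0.79 14.19] roll 1.3
```

```bash
python3 -c "
from h import *
st();s=r.sense();print(s['qvel']);go([.4843,-.2034,.0585],12.4)"
```

```text
t 1.2 p [ 0.4894 -0.1944  0.2005] F [4.9 6.5 1. ] gap 0.0602 yawy 13.7 tilt [0.004 0.006]
[ 0.0306077  -0.02408213  0.0233152   0.0238958  -0.04467951  0.00393492
 -0.03316457]
travel cm [-0.82 -0.79 14.19] roll 1.3
```

The arm was still swinging; I move, settle, then descend.

```bash
python3 -m creep '{"fingers":[6,6,6,6,6,6,6],"travel":[[-0.8,-0.8,2],[-0.8,-0.8,4],[-0.8,-0.8,6],[-0.8,-0.8,8],[-0.8,-0.8,8.5],[-0.8,-0.8,8.5],[-0.8,-0.8,8.5]],"roll":[1.3,1.3,1.3,1.3,1.3,1.3,1.3]}'; python3 -c "
from h import *
st();
f=grab('wrist');g=cv2.cvtColor(f['color'],cv2.COLOR_BGR2HSV)
cv2.imwrite('pics/w2.png',f['color']);import pickle;pickle.dump(f,open('w2.pkl','wb'))
print(proj(f,[.4843,-.2034,.085]));go([.4843,-.2034,.0585],12.4)"
```

```text
time: 1.78
position: [0.4841, -0.2037, 0.1158]
tcp_rot: [-0.0, 0.627, 0.779, 0.004]
wrist_force: [-0.0, 0.2, -0.5]
finger_gap: 0.0599
t 1.78 p [ 0.4841 -0.2037  0.1158] F [-0.   0.2 -0.5] gap 0.0599 yawy 12.3 tilt [0.004 0.006]
[321.28370887 280.53580109]
travel cm [ 0.02 -0.05  5.78] roll -0.1
```

View pics/w2.png

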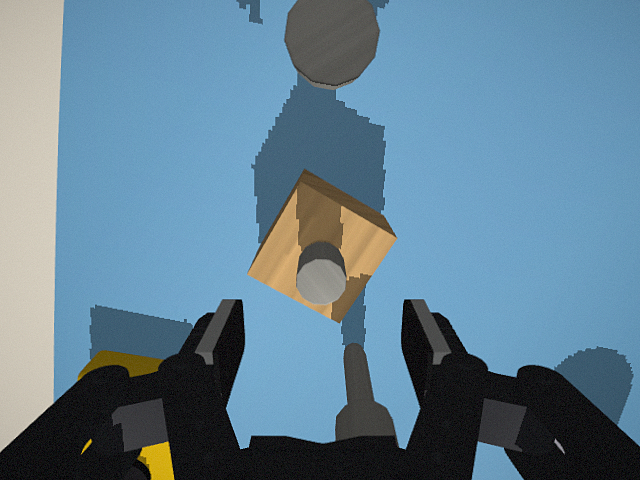

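Head top at (322,281), as predicted (321,281). Descend and grip.

```bash
python3 -m creep '{"fingers":[6,6,6,6,2,1.5,1.5,1.5,1.5],"travel":[[0,0,2],[0,0,4],[0,0,5.7],[0,0,5.7],[0,0,5.7],[0,0,5.7],[0,0,5.7],[0,0,5.7],[0,0,5.7]],"roll":[0,0,0,0,0,0,0,0,0]}' 40; python3 -c "
from h import *
st()"
```

```text
time: 2.58
position: [0.4857, -0.2041, 0.0609]
tcp_rot: [0.002, 0.627, 0.779, 0.004]
wrist_force: [-1.3, -0.6, 6.9]
finger_gap: 0.0228
t 2.58 p [ 0.4857 -0.2041  0.0609] F [-1.3 -0.6  6.9] gap 0.0228 yawy 12.3 tilt [0.007 0.004]
```

```bash
python3 -m creep '{"fingers":[1.5,1.5,1.5,1.5,1.5,1.5,1.5,1.5],"travel":[[0,0,-1],[0,0,-3],[0,0,-5.5],[0,0,-8],[0,0,-11],[0,0,-14],[0,0,-14],[0,0,-14]],"roll":[0,0,0,0,0,0,0,0]}' 60; python3 -c "
from h import *
st();f=grab('wrist');cv2.imwrite('pics/w3.png',f['color']);f=grab('side');cv2.imwrite('pics/s3.png',f['color'])
go([.598,.0345,.2],12.4)"
```

```text
time: 3.25
position: [0.4856, -0.2051, 0.2034]
tcp_rot: [0.004, 0.627, 0.779, 0.004]
wrist_force: [-0.2, 0.4, -2.8]
finger_gap: 0.0222
t 3.25 p [ 0.4856 -0.2051  0.2034] F [-0.2  0.4 -2.8] gap 0.0222 yawy 12.3 tilt [0.011 0.002]
travel cm [20.93 16.25  0.23] roll -0.1
```

```bash
python3 -c "
import cv2,numpy as np
w=cv2.imread('pics/w3.png')[150:480,150:500];s=cv2.imread('pics/s3.png')[150:400,180:420]
c=np.zeros((480,800,3),np.uint8);c[:330,:350]=w;c[:469,350:800]=cv2.resize(s,(450,469));cv2.imwrite('pics/c3.png',c)"
```

```text
(no output)
```

View pics/c3.png

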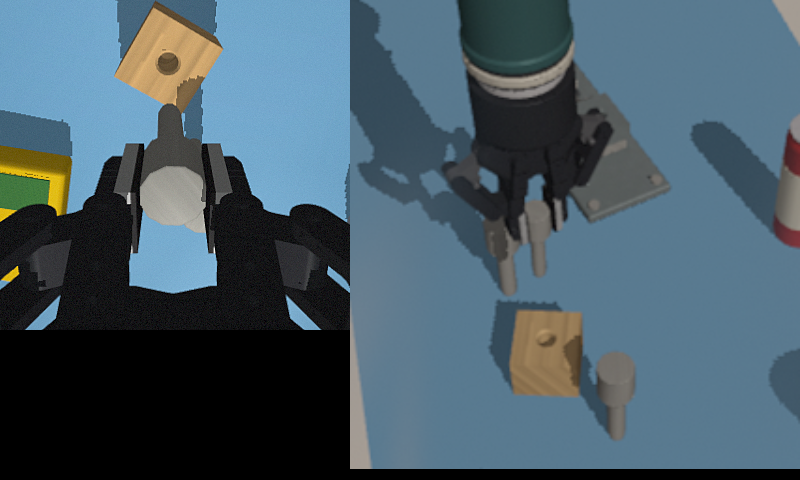

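Pin held, seemingly upright; head top at wrist pixel (322,345), nose at (319,260). Work out its offset in the tool, then go over the hole.

```bash
python3 - <<'E'
from h import *
import pickle
f=pickle.load(open('w1.pkl','rb'))
g=dict(f);g['c2w']=np.array(f['mount'])
print(onz(g,322,345,-.024), onz(g,319,261,.053))
im=cv2.imread('pics/w3.png');c=im[240:400,270:370]
cv2.imwrite('pics/_.png',c)
gr=cv2.cvtColor(c,cv2.COLOR_BGR2HSV)
# bright low-saturation head top
m=((gr[...,1]<40)&(gr[...,2]>125)).astype(np.uint8)
n,l,s,ce=cv2.connectedComponentsWithStats(m)
for i in range(1,n):
    if s[i,4]>200: print(s[i]+[270,240,0,0,0],ce[i]+[270,240])
print(proj(g,[0,0,-.024]),proj(g,[0,0,.053]))
E
```

```text
[ 0.00107461  0.00050265 -0.024     ] [ 0.00116362 -0.00117822  0.053     ]
[ 290  316   66   67 3337] [324.00988912 347.65537908]
[320.49219332 347.80553319] [321.31102831 263.12358331]
```

```bash
python3 -m creep '{"fingers":[1.5,1.5,1.5,1.5,1.5,1.5,1.5,1.5,1.5,1.5,1.5,1.5],"travel":[[2,1.6,0],[4.6,3.6,0],[7,5.5,0],[10,7.8,0],[13,10,0],[16,12.4,0],[18.5,14.3,0],[20.2,15.7,0.2],[20.9,16.2,0.2],[20.9,16.2,0.2],[20.9,16.2,0.2],[20.9,16.2,0.2]],"roll":[0,0,0,0,0,0,0,0,0,0,0,0]}' ; python3 -m creep '{"fingers":[1.5,1.5,1.5,1.5],"travel":[[0,0,1.5],[0,0,3],[0,0,4.5],[0,0,4.5]],"roll":[0,0,0,0]}';python3 -c "
from h import *
import pickle
st();f=grab('wrist');cv2.imwrite('pics/w4.png',f['color']);pickle.dump(f,open('w4.pkl','wb'))
print(proj(f,[.598,.0345,.08]))
f=grab('side');cv2.imwrite('pics/s4.png',f['color'])
w=cv2.imread('pics/w4.png')[100:400,200:500];s=f['color'][120:270,240:390]
cv2.imwrite('pics/c4.png',np.hstack([cv2.resize(w,(400,400)),cv2.resize(s,(400,400),interpolation=cv2.INTER_CUBIC)]))
"
```

```text
time: 4.35
position: [0.5968, 0.0319, 0.1995]
tcp_rot: [0.001, 0.628, 0.778, 0.002]
wrist_force: [-0.1, 0.5, -1.3]
finger_gap: 0.0223
time: 4.68
position: [0.5945, 0.0291, 0.1515]
tcp_rot: [-0.001, 0.629, 0.777, 0.0]
wrist_force: [0.6, -0.2, -1.8]
finger_gap: 0.0217
t 4.68 p [0.5945 0.0291 0.1515] F [ 0.6 -0.2 -1.8] gap 0.0217 yawy 12.0 tilt [-0.001  0.001]
[329.68737272 243.28913817]
```

View pics/c4.png

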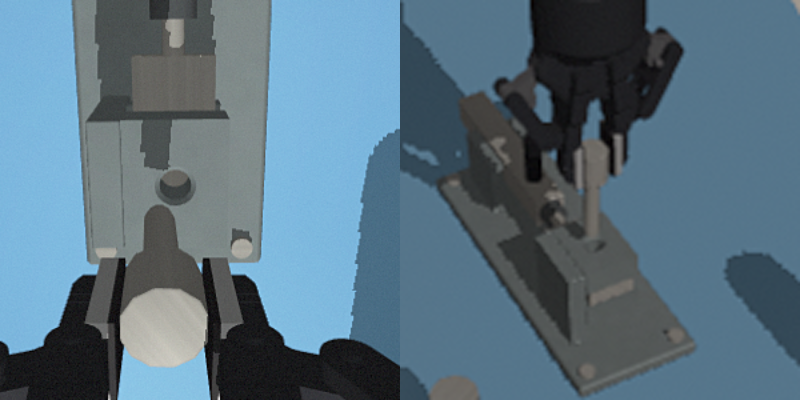

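Wrist: hole at full-frame (331,239), nose tip near (318,258). Side: pin hanging behind/left of the hole. Compute the relative offset.

```bash
python3 - <<'E'
from h import *
import pickle
f=pickle.load(open('w4.pkl','rb'));im=f['color']
print('hole world',onz(f,331.3,238.8,.08))
g=dict(f);g['c2w']=np.array(f['mount'])
print('hole tool',onz(g,331.3,238.8,.0715),'axis at nose px',proj(g,[0,0,.053]),'head',proj(g,[0,0,-.024]))
c=im[225:255,310:350].max(2)
print(c[::2,::2])
c=im[245:290,295:345].max(2); print(c[::4,::2])
st()
E
```

```text
hole world [0.59831457 0.03722708 0.08      ]
hole tool [0.00708085 0.005453   0.0715    ] axis at nose px [321.28085538 263.14024804] head [320.44562575 347.82946182]
[[124  81  74  70  77  80  83  79 124 144 146 147 148 141 137 133 132 131
  133 137]
 [138 139 136 137 122 121  65 126 149 135 118 119 128 146 143 140 136 131
  134 134]
 [135 133 134 134 137 135 144 131  99 102 100 102 101 106 120 143 134 131
  131 134]
 [137 138 138 132 133 131 120  94 102 105  98 102 102 104 101 109 129 127
  133 133]
 [138 137 139 137 124 122 101 103 104 104 104 102 104  98 101  95 126 121
  134 127]
 [138 136 140 135 124  67  87 105 103 104 102  99 103 102 105  63  62 116
  125 131]
 [140 136 139 120 118  56  62  91 104 108  99 103 100 101  71  60  47 117
  114 134]
 [139 137 136 111 111  58  65  56  73  84  95  92  78  61  68  56  51 112
  109 133]
 [141 137 138 115 103  55  64  70  65  63  64  68  66  68  61  61  58 104
  108 134]
 [134 135 138 122  98  77  63  67  62  67  70  64  67  68  66  56  74  95
  123 133]
 [138 134 135 135  94  97  72  62  63  62  67  64  71  63  63  72  94  90
  133 13
[... 994 characters left out ...]
1 140 143  72  80  82  78  78  87  86  84  83  81  76
   85 137 133 137 138 133 137]
 [141 140 138 135 136 141 143  74  81  79  81  76  80  83  76  83  80  78
   74 138 134 135 137 138 137]
 [142 140 138 138 141 143 132  74  77  77  81  78  78  80  82  81  84  79
   74 139 137 139 138 137 138]
 [138 137 138 140 137 142 118  76  80  80  77  85  83  77  84  84  79  80
   77 106 138 136 135 140 139]
 [140 133 140 135 137 139 115  71  71  78  76  81  78  80  79  84  77  82
   79  87 141 134 140 142 140]
 [136 138 133 147 126  91  81  78  79  85  81  79  82  77  76  82  80  76
   80  80  82  80 103 142 135]]
t 4.78 p [0.5965 0.0303 0.1543] F [ 0.4 -0.3 -1.1] gap 0.022 yawy 12.1 tilt [0.003 0.002]
```

```bash
python3 -c "
from h import *
go([.599,.037,.141],12.4)"
```

```text
travel cm [0.61 0.38 1.33] roll -0.3
```

```bash
python3 -m creep '{"fingers":[1.5,1.5,1.5,1.5],"travel":[[0.6,0.4,0.7],[0.6,0.4,1.3],[0.6,0.4,1.3],[0.6,0.4,1.3]],"roll":[0,0,0,0]}';python3 -c "
from h import *
import pickle
st();f=grab('wrist');pickle.dump(f,open('w5.pkl','wb'))
f2=grab('side');st();pickle.dump(f2,open('s5.pkl','wb'))
w=f['color'][190:390,230:430];s=f2['color'][150:250,270:370]
cv2.imwrite('pics/c5.png',np.hstack([cv2.resize(w,(400,400)),cv2.resize(s,(400,400),interpolation=cv2.INTER_CUBIC)]))
"
```

```text
time: 5.12
position: [0.5991, 0.0371, 0.1412]
tcp_rot: [0.0, 0.629, 0.778, 0.002]
wrist_force: [0.2, -1.2, -0.7]
finger_gap: 0.0223
t 5.12 p [0.5991 0.0371 0.1412] F [ 0.2 -1.2 -0.7] gap 0.0223 yawy 12.1 tilt [0.003 0.002]
t 5.22 p [0.5994 0.037  0.1416] F [-0.6  0.5 -1.6] gap 0.022 yawy 12.1 tilt [0.004 0.002]
```

View pics/c5.png

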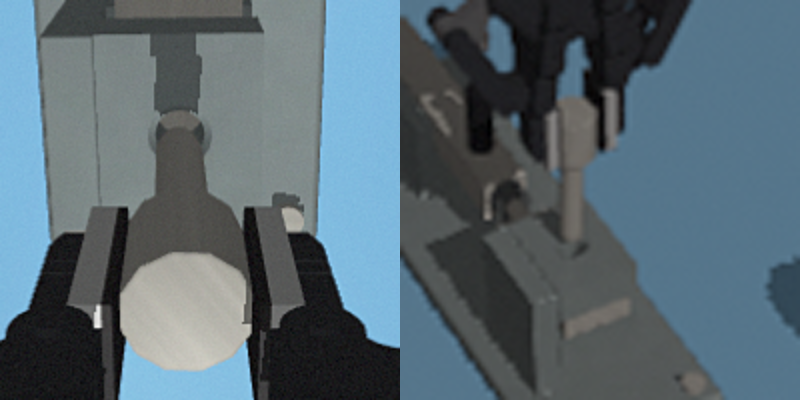

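Nose sits over the hole in both views (wrist: hole ring centred (320,260), nose col 320). Lower gently.

```bash
python3 -m creep '{"fingers":[1.5,1.5,1.5,1.5,1.5,1.5],"travel":[[0,0,0.3],[0,0,0.6],[0,0,0.8],[0,0,1.0],[0,0,1.2],[0,0,1.2]],"roll":[0,0,0,0,0,0]}';python3 -c "
from h import *
st()"; python3 -m creep '{"fingers":[1.5,1.5,1.5,1.5,1.5,1.5],"travel":[[0,0,0.2],[0,0,0.4],[0,0,0.6],[0,0,0.8],[0,0,1.0],[0,0,1.0]],"roll":[0,0,0,0,0,0]}';python3 -c "
from h import *
st()"
```

```text
time: 5.72
position: [0.5991, 0.037, 0.129]
tcp_rot: [0.0, 0.629, 0.778, 0.002]
wrist_force: [-0.4, -0.8, -1.6]
finger_gap: 0.0216
t 5.72 p [0.5991 0.037  0.129 ] F [-0.4 -0.8 -1.6] gap 0.0216 yawy 12.1 tilt [0.003 0.002]
time: 6.22
position: [0.5988, 0.0371, 0.1185]
tcp_rot: [0.0, 0.629, 0.778, 0.001]
wrist_force: [-0.7, -0.0, -0.6]
finger_gap: 0.022
t 6.22 p [0.5988 0.0371 0.1185] F [-0.7 -0.  -0.6] gap 0.022 yawy 12.1 tilt [0.002 0.002]
```

```bash
python3 -m creep '{"fingers":[1.5,1.5,1.5],"travel":[[0,0,0.15],[0,0,0.3],[0,0,0.3]],"roll":[0,0,0]}';python3 -c "
from h import *
st()"; python3 -m creep '{"fingers":[1.5,1.5,1.5],"travel":[[0,0,0.1],[0,0,0.2],[0,0,0.2]],"roll":[0,0,0]}';python3 -c "
from h import *
st()"
```

```text
time: 6.47
position: [0.5986, 0.037, 0.1152]
tcp_rot: [-0.0, 0.629, 0.778, 0.001]
wrist_force: [-0.6, -0.4, -2.1]
finger_gap: 0.022
t 6.47 p [0.5986 0.037  0.1152] F [-0.6 -0.4 -2.1] gap 0.022 yawy 12.1 tilt [0.001 0.002]
time: 6.72
position: [0.5987, 0.037, 0.1132]
tcp_rot: [-0.0, 0.629, 0.778, 0.001]
wrist_force: [-0.7, -0.7, -1.3]
finger_gap: 0.0223
t 6.72 p [0.5987 0.037  0.1132] F [-0.7 -0.7 -1.3] gap 0.0223 yawy 12.1 tilt [0.001 0.002]
```

Almost at the plate. Release here: the pin drops the last bit onto it. Then lift straight up and look.

```bash
python3 -m creep '{"fingers":[3,4,5,6,6,6,6,6,6,6,6],"travel":[[0,0,0],[0,0,0],[0,0,0],[0,0,0],[0,0,0],[0,0,-1],[0,0,-2.5],[0,0,-4.5],[0,0,-6.5],[0,0,-6.5],[0,0,-6.5]],"roll":[0,0,0,0,0,0,0,0,0,0,0]}';python3 -c "
from h import *
import pickle
st();f=grab('wrist');pickle.dump(f,open('w6.pkl','wb'))
f2=grab('side');st();pickle.dump(f2,open('s6.pkl','wb'))
w=f['color'];s=f2['color'][130:250,250:370]
cv2.imwrite('pics/c6.png',np.hstack([cv2.resize(w,(440,330)),cv2.resize(s,(330,330),interpolation=cv2.INTER_CUBIC)]))
"
```

```text
time: 7.63
position: [0.5995, 0.037, 0.1801]
tcp_rot: [0.001, 0.629, 0.778, 0.002]
wrist_force: [0.1, 0.6, -0.3]
finger_gap: 0.0598
t 7.63 p [0.5995 0.037  0.1801] F [ 0.1  0.6 -0.3] gap 0.0598 yawy 12.1 tilt [0.005 0.002]
t 7.73 p [0.5982 0.0366 0.178 ] F [-0.3  0.1 -0.8] gap 0.0597 yawy 12.1 tilt [0.001 0.002]
```

View pics/c6.png

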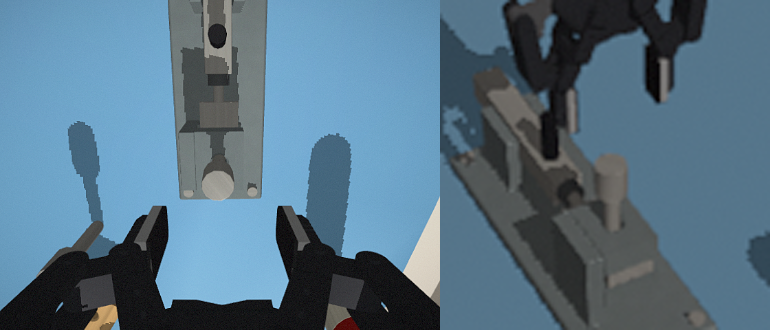

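Pin stands in the upper hole, head (218,183) in the left half, upright in the side view. Post top at wrist (317,~47) full-frame. Nine pictures so far; from here numbers. Locate the post.

```bash
python3 - <<'E'
from h import *
import pickle
f=pickle.load(open('w6.pkl','rb'));im=f['color']
m=(im[:110,270:360].max(2)<45).astype(np.uint8)
n,l,s,c=cv2.connectedComponentsWithStats(m)
for i in range(1,n):
    if s[i,4]>60: print(s[i]+[270,0,0,0,0],c[i]+[270,0])
b=im[20:80:2,290:344:2].max(2);print(b)
print(proj(f,[.5755,.1382,.104]),proj(f,[.5755,.1382,.064]))
g=cv2.cvtColor(pickle.load(open('s6.pkl','rb'))['color'],cv2.COLOR_BGR2GRAY)
print(g[185:220:2,290:335:2])
E
```

```text
[303  35  27  36 733] [315.96043656  51.66848568]
[[118 124  62 131 153 150 153  93  91  95  92  91  92  90  93  98  96  93
   83 153 152 152 155 126 123 123 127]
 [126 127  73 126 146 150 149 109  96  92  93  91  90  90  95  94  92  98
   86 156 157 154 150 124 121 122 124]
 [120  95  71 123 154 143 147 108  94  95  87  94  92  97  90  95  93  93
   89 151 157 154 152 124 119 123 124]
 [117  98  71 124 150 144 145 106  94  93  95  95  93  95  94  92  96  94
   94 154 157 152 148 125 124 123 123]
 [116  95  72 121 151 147 145 106  91  97  96  91  92  96  97  99  96  94
   90 157 157 154 154 130 120 123 123]
 [119  89  69 121 154 145 139 108  90  96  89  92  89  91  98  98  97  91
   92 157 155 154 152 134 118 125 121]
 [121  95  77 117 154 147 147 108  95  95  96  93  95  97  92  96  96  95
   93 156 161 150 150 128 121 123 122]
 [121  95  74 113 152 151 149  94  98  95 101 105  69  59  80 103 100  96
   86 156 154 152 148 131 124 119 124]
 [119  94  75 115 148 152 152  87  94  64  36  30  41  34  37  27  35 101
   85 154 149 153 154 129 121 127 121]
 [120  92  68 108 154 150 156  91
[... 3443 characters left out ...]
111 110 110 110 110]
 [ 50  54  73  94  86  86  85  87  55  50  74 104 104  82  85  85  95 111
  110 110 110 111 110]
 [ 59  89  87  87  81  84  87  86  88  54  73 105 105  78  86  86  84 103
  111 110 110 109 110]
 [ 48  65  88  87  87  79  87  87  87  73  72 105 105  53  86  86  85  85
  105 110 111 110 110]
 [ 48  43  79  86  86  87  78  86  86  87  77 103  98  80  85  86  87  84
   85 110 110 110 111]
 [ 51  44  41  85  87  87  79  85  84  86  86  87  87  85  86  86  86  84
   85  89 111 110 110]
 [ 52  44  43  61  88  87  87  81  85  87  86  88  86  86  86  86  87  86
   86  85 112 110 110]
 [ 52  44  44  44  68  87  86  85  79  86  87  88  86  85  85  87  87  88
   88  86 112 110 110]]
```

```bash
python3 -c "
from h import *
go([.5755,.1385,.082],12.4)"
```

```text
travel cm [10.42 -0.1   9.62] roll -0.3
```

```bash
python3 -m creep '{"fingers":[6,6,6,6,6,6,6,6,6,6,6,6],"travel":[[1.5,0,0],[4,0,0],[7,0,0],[9.5,0,0],[10.4,-0.1,0.5],[10.4,-0.1,2.5],[10.4,-0.1,4.5],[10.4,-0.1,6.5],[10.4,-0.1,8.5],[10.4,-0.1,9.6],[10.4,-0.1,9.6],[10.4,-0.1,9.6]],"roll":[0,0,0,0,0,0,0,0,0,0,0,0]}' 30;python3 -m creep '{"fingers":[3,1,0.5,0.5,0.5,0.5],"travel":[[0,0,0],[0,0,0],[0,0,0],[0,0,0],[0,0,0],[0,0,0]],"roll":[0,0,0,0,0,0]}' 30;python3 -c "
from h import *
import pickle
st();f=grab('side');pickle.dump(f,open('s7.pkl','wb'))
print(proj(f,[.5983,.0362,.137]))"
```

```text
time: 8.73
position: [0.5752, 0.1379, 0.0815]
tcp_rot: [-0.001, 0.629, 0.777, 0.0]
wrist_force: [0.2, 0.8, 0.2]
finger_gap: 0.0601
time: 9.23
position: [0.5749, 0.1377, 0.0825]
tcp_rot: [-0.001, 0.629, 0.777, -0.0]
wrist_force: [-2.7, -1.7, 5.7]
finger_gap: 0.0125
t 9.23 p [0.5749 0.1377 0.0825] F [-2.7 -1.7  5.7] gap 0.0125 yawy 12.0 tilt [-0.001  0.   ]
[311.83060557 188.94993021]
```

```bash
cat > chk.py <<'E'
from h import *
import pickle
s7=pickle.load(open('s7.pkl','rb'))['color'];t=s7[180:206,302:322]
f=grab('side');s=f['color']
m=cv2.matchTemplate(s[170:225,298:326],t,cv2.TM_CCOEFF_NORMED);_,v,_,p=cv2.minMaxLoc(m)
s0=r.sense();d=np.array([.5749,.1377])-s0['position'][:2]
print('push mm',round(1000*(d@[-.213,.977]),1),'head shift px',p[0]-4,p[1]-10,'score',round(v,2)); st()
import sys; sys.exit(p[1]-10>4 or np.hypot(*s0['wrist_force'][:2])>18)
E
python3 chk.py; python3 -m creep '{"fingers":[0.5,0.5,0.5,0.5,0.5,0.5,0.5,0.5],"travel":[[-0.15,0,0],[-0.3,0,0],[-0.4,0,0],[-0.5,0,0],[-0.6,0,0],[-0.7,0,0],[-0.8,0,0],[-0.8,0,0]],"roll":[0,0,0,0,0,0,0,0]}'; python3 chk.py
```

```text
push mm -0.0 head shift px 0 0 score 1.0
t 9.33 p [0.5749 0.1377 0.0825] F [-3.3 -1.3  4.9] gap 0.0128 yawy 12.0 tilt [-0.001  0.   ]
time: 10.0
position: [0.5761, 0.1324, 0.0826]
tcp_rot: [-0.002, 0.628, 0.778, 0.001]
wrist_force: [-0.2, 5.4, -3.1]
finger_gap: 0.0128
push mm 5.4 head shift px 0 0 score 0.97
t 10.05 p [0.576  0.1324 0.0826] F [-0.2  4.9 -2.2] gap 0.0127 yawy 12.1 tilt [-0.001  0.004]False
False
```

Stiffness ≈2 N/mm, so a 4 mm command pushes ~1.5 mm and stays harmless if the pin has trapped the bar.

```bash

python3 -m creep '{"fingers":[0.5,0.5,0.5,0.5],"travel":[[-0.3,0,0],[-0.5,0,0],[-0.6,0,0],[-0.6,0,0]],"roll":[0,0,0,0]}' >/dev/null; python3 chk.py &&
python3 -m creep '{"fingers":[0.5,0.5,0.5,0.5],"travel":[[-0.2,0,0],[-0.3,0,0],[-0.4,0,0],[-0.4,0,0]],"roll":[0,0,0,0]}' >/dev/null && python3 chk.py &&
python3 -m creep '{"fingers":[0.5,0.5,0.5,0.5],"travel":[[-0.2,0,0],[-0.3,0,0],[-0.4,0,0],[-0.4,0,0]],"roll":[0,0,0,0]}' >/dev/null && python3 chk.py &&
python3 -m creep '{"fingers":[0.5,0.5,0.5,0.5],"travel":[[-0.2,0,0],[-0.3,0,0],[-0.4,0,0],[-0.4,0,0]],"roll":[0,0,0,0]}' >/dev/null && python3 chk.py
```

```text
push mm 9.2 head shift px -1 -1 score 0.92
t 10.43 p [0.5769 0.1287 0.0826] F [-0.7  4.6 -3. ] gap 0.0127 yawy 12.2 tilt [-0.001  0.007]False
```

```bash
sed -i 's/sys.exit(\(.*\))$/sys.exit(int(\1))/' chk.py
python3 -m creep '{"fingers":[0.5,0.5,0.5,0.5],"travel":[[-0.2,0,0],[-0.3,0,0],[-0.4,0,0],[-0.4,0,0]],"roll":[0,0,0,0]}' >/dev/null; python3 chk.py &&
python3 -m creep '{"fingers":[0.5,0.5,0.5,0.5],"travel":[[-0.2,0,0],[-0.3,0,0],[-0.4,0,0],[-0.4,0,0]],"roll":[0,0,0,0]}' >/dev/null && python3 chk.py &&
python3 -m creep '{"fingers":[0.5,0.5,0.5,0.5],"travel":[[-0.2,0,0],[-0.3,0,0],[-0.4,0,0],[-0.4,0,0]],"roll":[0,0,0,0]}' >/dev/null && python3 chk.py &&
python3 -m creep '{"fingers":[0.5,0.5,0.5,0.5],"travel":[[-0.2,0,0],[-0.3,0,0],[-0.4,0,0],[-0.4,0,0]],"roll":[0,0,0,0]}' >/dev/null && python3 chk.py
```

```text
push mm 11.8 head shift px 0 -1 score 0.9
t 10.82 p [0.5775 0.1262 0.0826] F [-0.7  5.9 -2.4] gap 0.0124 yawy 12.3 tilt [-0.001  0.008]
push mm 14.6 head shift px 0 3 score 0.83
t 11.2 p [0.5781 0.1234 0.0826] F [-0.1  5.2 -3.2] gap 0.0127 yawy 12.3 tilt [-0.001  0.01 ]
push mm 15.3 head shift px 0 3 score 0.83
t 11.58 p [0.5783 0.1227 0.0826] F [-0.7  8.2 -3.9] gap 0.0129 yawy 12.4 tilt [-0.001  0.014]
push mm 15.4 head shift px 0 3 score 0.83
t 11.97 p [0.5783 0.1227 0.0826] F [-1.9  9.8 -3.6] gap 0.0126 yawy 12.6 tilt [-0.002  0.019]
```

Bar blocked at 15.4 mm and the head has shifted down: likely dropped. Look.

```bash
python3 -c "
from h import *
import pickle
f=grab('side');pickle.dump(f,open('s8.pkl','wb'));a=pickle.load(open('s7.pkl','rb'))['color']
cv2.imwrite('pics/c8.png',np.hstack([cv2.resize(x[130:250,250:370],(400,400),interpolation=cv2.INTER_CUBIC) for x in (a,f['color'])]))
print([proj(f,[.5983,.0362,z]) for z in (.137,.131,.117)])
"
```

```text
[array([311.83060557, 188.94993021]), array([311.89381496, 191.30435881]), array([312.0393836 , 196.72625248])]
```

View pics/c8.png

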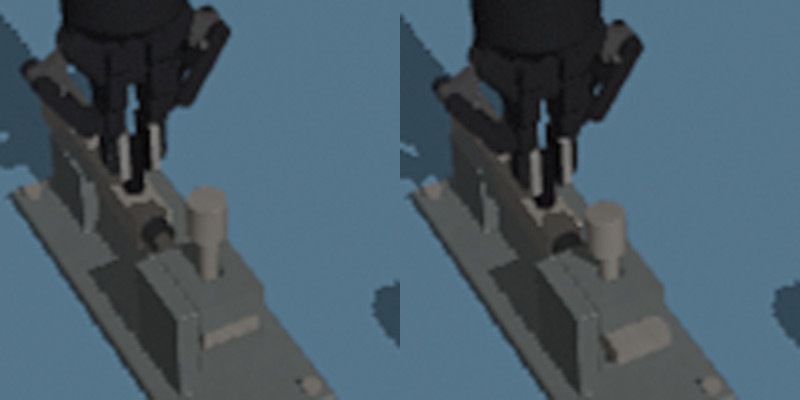

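The head dropped only ~11 mm: the nose is through the eye but pinched because the bar is pushed past centre. Ease the bar back ~1 mm.

```bash

python3 -m creep '{"fingers":[0.5,0.5,0.5,0.5],"travel":[[0,0,0],[0.1,0,0],[0.2,0,0],[0.2,0,0]],"roll":[0,0,0,0]}' >/dev/null; python3 chk.py 
python3 -m creep '{"fingers":[0.5,0.5,0.5,0.5],"travel":[[0.1,0,0],[0.2,0,0],[0.3,0,0],[0.3,0,0]],"roll":[0,0,0,0]}' >/dev/null; python3 chk.py
```

```text
push mm 15.0 head shift px 0 3 score 0.82
t 12.4 p [0.5782 0.1231 0.0826] F [ 0.6 -1.6 -2.8] gap 0.0124 yawy 12.5 tilt [-0.001  0.018]
push mm 13.5 head shift px 0 3 score 0.83
t 12.78 p [0.5778 0.1246 0.0825] F [ 1.3 -5.5 -2.8] gap 0.0127 yawy 12.4 tilt [-0.001  0.016]
```

```bash
cat > prof.py <<'E'
from h import *
import pickle
def show(c): print(cv2.cvtColor(c,cv2.COLOR_BGR2GRAY)[180:216,309:315].mean(1).round().astype(int))
for n in('s7','s8'): show(pickle.load(open(n+'.pkl','rb'))['color'])
show(grab('side')['color']); st()
E
python3 prof.py
```

```text
[110 110 110 110 110 110 106 106 106 106 107 108 108 106  98  99 100 101
 101 101 101 102 102  98  90  90  89  89  90  89  88  89  92  91  84  86]
[110 110 109 110 110 110 110 110 110 108 102  99  99 100 102 102 105 111
 107 107 107 107 108 107 107 107 108 105  89  92  94  92  93  92  84  86]
[109 110 110 110 110 110 110 110 110 108 102  98  99 100 102 101 106 111
 107 108 108 108 107 108 108 108 108 103  92  93  94  93  94  92  85  86]
t 12.83 p [0.5779 0.1245 0.0825] F [ 1.4 -4.7 -2.3] gap 0.0125 yawy 12.4 tilt [-0.001  0.016]
```

```bash

python3 -m creep '{"fingers":[0.5,0.5,0.5,0.5],"travel":[[0.1,0,0],[0.2,0,0],[0.3,0,0],[0.3,0,0]],"roll":[0,0,0,0]}' >/dev/null; python3 chk.py; python3 prof.py | tail -3
python3 -m creep '{"fingers":[0.5,0.5,0.5,0.5],"travel":[[0.1,0,0],[0.2,0,0],[0.3,0,0],[0.3,0,0]],"roll":[0,0,0,0]}' >/dev/null; python3 chk.py; python3 prof.py | tail -3
```

```text
push mm 11.4 head shift px 0 0 score 0.76
t 13.22 p [0.5774 0.1266 0.0826] F [ 1.8 -4.9 -1.8] gap 0.0128 yawy 12.4 tilt [-0.001  0.015]
[110 110 110 110 110 110 110 110 110 110 110 110 109 106 104 105 106 107
 106 107 107 102 102 102 102 103 102 102 103  99  89  90  92  91  84  86]
t 13.27 p [0.5774 0.1266 0.0826] F [ 2.3 -4.6 -2.2] gap 0.0129 yawy 12.4 tilt [-0.001  0.015]
push mm 9.7 head shift px 1 5 score 0.79
t 13.65 p [0.577  0.1282 0.0825] F [ 1.7 -5.9 -1.2] gap 0.0128 yawy 12.3 tilt [-0.001  0.013]
[110 110 110 110 110 110 109 110 110 110 110 110 110 107 106 106 108 108
 109 109 106  96  98  98  99  99 100 100 101  94  81  90  90  90  84  86]
t 13.7 p [0.577  0.1282 0.0826] F [ 1.5 -6.  -1.5] gap 0.0126 yawy 12.3 tilt [-0.001  0.013]
```

```bash

python3 -m creep '{"fingers":[0.5,0.5,0.5,0.5],"travel":[[-0.1,0,0],[-0.2,0,0],[-0.3,0,0],[-0.3,0,0]],"roll":[0,0,0,0]}' >/dev/null; python3 chk.py; python3 prof.py | tail -3; python3 -c "
from h import *
import pickle
f=grab('side');pickle.dump(f,open('s9.pkl','wb'));w=grab('wrist')
cv2.imwrite('pics/c9.png',np.hstack([cv2.resize(f['color'][150:240,270:360],(400,400),interpolation=cv2.INTER_CUBIC),cv2.resize(w['color'][200:440,200:440],(400,400))]))
"
```

```text
push mm 10.2 head shift px 0 1 score 0.78
t 14.08 p [0.5771 0.1277 0.0826] F [ 0.1  5.  -2.8] gap 0.0127 yawy 12.4 tilt [-0.001  0.016]
[110 110 110 110 110 110 110 110 109 110 110 110 110 107 107 107 108 108
 108 109 108 103  97  98  99  99  99  99 100  99  93  87  90  90  84  86]
t 14.13 p [0.5772 0.1275 0.0826] F [-0.4  5.  -2.7] gap 0.0126 yawy 12.4 tilt [-0.001  0.016]
```

View pics/c9.png

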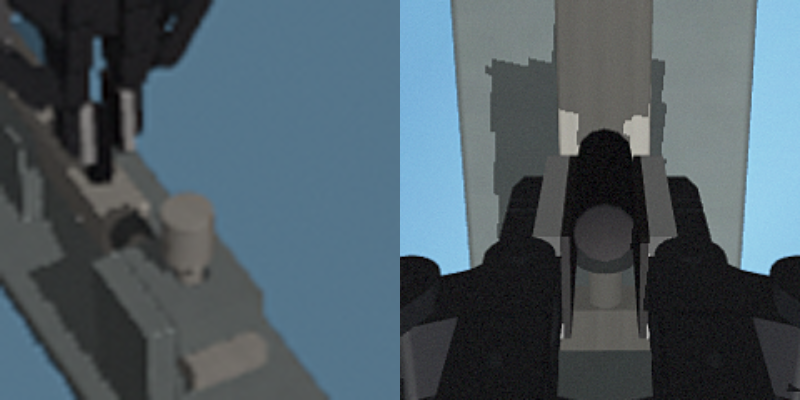

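The pin has now fallen to ~10 mm above the ear (head base (190,270), short shank visible) and sits on the catch, trapping the bar. Release the post, rise, go above the head with fingers shut.

```bash
python3 -m creep '{"fingers":[3,5,6,6,6,6,6,6,6,6],"travel":[[0,0,0],[0,0,0],[0,0,0],[0,0,-1],[0,0,-3],[0,0,-5],[0,0,-7],[0,0,-8],[0,0,-8],[0,0,-8]],"roll":[0,0,0,0,0,0,0,0,0,0]}' 30; python3 prof.py|tail -3;python3 -c "
from h import *
import pickle
go([.5983,.0362,.15],12.4); f=grab('wrist');pickle.dump(f,open('w10.pkl','wb'));im=f['color']
g=cv2.cvtColor(im,cv2.COLOR_BGR2HSV)
print(proj(f,[.5983,.0362,.116]))
m=((g[...,1]<60)&(g[...,2]>150)).astype(np.uint8);n,l,s,c=cv2.connectedComponentsWithStats(m)
for i in range(1,n):
    if s[i,4]>150: print(s[i],c[i].round(1))
"
```

```text
time: 15.07
position: [0.5775, 0.1257, 0.163]
tcp_rot: [-0.005, 0.627, 0.779, 0.006]
wrist_force: [0.1, -0.7, -0.5]
finger_gap: 0.0601
[110 109 109 110 110 109 109 109 110 110 110 110 108 105 107 107 107 109
 109 110 110 106  96  98  98  98  99  99  99 100  94  78  91  90  84  86]
t 15.12 p [0.577  0.1256 0.162 ] F [-0.2  0.2 -0.6] gap 0.0598 yawy 12.4 tilt [-0.002  0.015]
travel cm [-9.2   0.16  1.07] roll 0.0
[324.36474366 421.10704952]
[ 302   20   42  256 7087] [323.3 116.5]
[258  71  16  18 211] [265.6  79.8]
[371  70  17  18 203] [379.1  79.1]
[617 382  23  64 762] [631.7 417. ]
[ 301  407   42   33 1027] [321.7 423.3]
```

```bash
python3 -m creep '{"fingers":[3,0,0,0,0,0,0,0,0,0],"travel":[[-1,0,0],[-3,0,0],[-5.5,0.1,0],[-8,0.1,0],[-9.2,0.1,0],[-9.2,0.1,1],[-9.2,0.1,2],[-9.2,0.1,3],[-9.2,0.1,3.5],[-9.2,0.1,3.5]],"roll":[0,0,0,0,0,0,0,0,0,0]}' 40; python3 prof.py|tail -3
```

```text
time: 16.0
position: [0.5957, 0.0381, 0.123]
tcp_rot: [-0.007, 0.625, 0.78, 0.004]
wrist_force: [-0.2, 0.2, 0.8]
finger_gap: -0.0003
[ 27  35  42  47  70  81  80  80  80  80  81  80  80  76  76  78  83  88
  99 111 111 107  96  98  99  99 100 100 100 101  94  78  92  91  84  86]
t 16.05 p [0.5964 0.0379 0.124 ] F [ 0.7 -0.1 -1.4] gap -0.0001 yawy 12.6 tilt [-0.005  0.015]
```

```bash
python3 -m creep '{"fingers":[0,0,0,0,0],"travel":[[-0.2,0.2,0],[-0.2,0.2,0.2],[-0.2,0.2,0.4],[-0.2,0.2,0.6],[-0.2,0.2,0.6]],"roll":[0,0,0,0,0]}' >/dev/null; python3 -c "
from h import *
st()"; python3 -m creep '{"fingers":[0,0,0,0],"travel":[[0,0,0.1],[0,0,0.2],[0,0,0.3],[0,0,0.3]],"roll":[0,0,0,0]}' >/dev/null; python3 -c "
from h import *
st()"
```

```text
t 16.47 p [0.5989 0.0365 0.118 ] F [ 0.6  0.1 -0.1] gap -0.0001 yawy 12.5 tilt [-0.005  0.015]
t 16.8 p [0.5996 0.0369 0.1156] F [0.  0.5 2.6] gap -0.0 yawy 12.6 tilt [-0.003  0.016]
```

Contact at ≈0.1155. Press down in small steps, watching the force.

```bash
for i in 1; do python3 -m creep '{"fingers":[0,0,0,0],"travel":[[0,0,0.15],[0,0,0.3],[0,0,0.4],[0,0,0.4]],"roll":[0,0,0,0]}' >/dev/null; python3 -c "
from h import *
st()"; done; python3 -m creep '{"fingers":[0,0,0,0],"travel":[[0,0,0.15],[0,0,0.3],[0,0,0.4],[0,0,0.4]],"roll":[0,0,0,0]}' >/dev/null; python3 -c "
from h import *
st()"
```

```text
t 17.13 p [0.6    0.0372 0.1119] F [0.8 1.2 2.1] gap 0.0 yawy 12.6 tilt [-0.002  0.016]
t 17.47 p [0.6    0.0374 0.108 ] F [0.5 0.5 3.4] gap 0.0003 yawy 12.6 tilt [-0.002  0.016]
```

```bash
python3 -m creep '{"fingers":[0,0,0,0],"travel":[[0,0,0.15],[0,0,0.3],[0,0,0.4],[0,0,0.4]],"roll":[0,0,0,0]}' >/dev/null; python3 -c "
from h import *
st()"; python3 prof.py|tail -3; python3 -m creep '{"fingers":[0,0,0,0],"travel":[[0,0,0.15],[0,0,0.3],[0,0,0.4],[0,0,0.4]],"roll":[0,0,0,0]}' >/dev/null; python3 -c "
from h import *
st()"; python3 prof.py|tail -3
```

```text
t 17.8 p [0.6004 0.0376 0.1062] F [-5.4 -0.8 18.8] gap 0.0002 yawy 12.6 tilt [-0.001  0.015]
[ 28  28  26  28  30  30  28  28  28  29  39  53  58  58  55  57  58  57
  57  56  56  60  80  98  99 100  94  95  95  96  97  97  98  99  95  84]
t 17.85 p [0.6004 0.0376 0.1062] F [-5.3 -0.5 18.9] gap 0.0003 yawy 12.6 tilt [-0.001  0.015]
t 18.18 p [0.6006 0.0376 0.1061] F [-10.5  -1.8  30. ] gap 0.0001 yawy 12.6 tilt [-0.     0.013]
[28 28 27 27 30 30 29 29 28 29 40 52 55 56 56 56 57 57 57 56 54 59 79 97
 99 99 94 94 95 96 97 98 98 99 95 84]
t 18.23 p [0.6005 0.0376 0.1061] F [-9.4 -2.5 30.9] gap 0.0002 yawy 12.6 tilt [-0.     0.013]
```

Firm stop at 0.106 m = the head-top height when home (0.080+0.026). Lift clear and check.

```bash
python3 -m creep '{"fingers":[0,0,0,0,0,0,0,0,0,0],"travel":[[0,0,-0.5],[0,0,-2],[0,0,-4],[0,0,-6],[2,0,-8],[4,0,-10],[6,0,-11],[6,0,-11],[6,0,-11],[6,0,-11]],"roll":[0,0,0,0,0,0,0,0,0,0]}' >/dev/null; python3 -c "
from h import *
st();f=grab('side');w=grab('wrist');t=grab('top')['color']
print([proj(f,[.5983,.0362,z]).round(1) for z in(.106,.08)])
cv2.imwrite('pics/c11.png',np.vstack([np.hstack([cv2.resize(f['color'][150:240,260:380],(400,300),interpolation=cv2.INTER_CUBIC),cv2.resize(w['color'],(400,300))]),np.hstack([cv2.resize(t,(400,300)),cv2.resize(f['color'],(400,300))])]))
"
```

```text
t 19.07 p [0.5871 0.0935 0.2157] F [-0.3  0.2  0.2] gap 0.0001 yawy 12.5 tilt [-0.002  0.012]
[array([312.2, 200.9]), array([312.4, 210.6])]
```

View pics/c11.png

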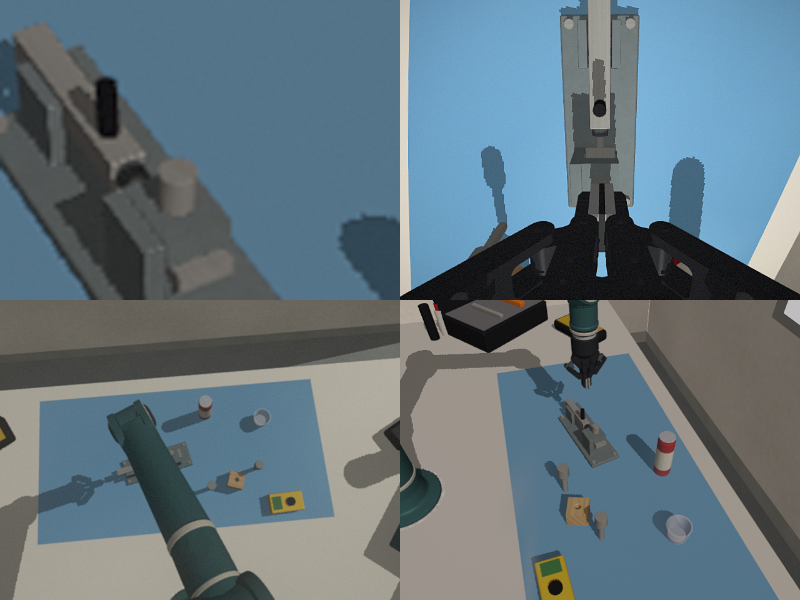

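The head sits flush: its top is at side pixel (313,201), against (312,201) expected for home. The bystanders are unmoved and the gripper is clear, so I'm handing in.

```bash
python3 -c "
from h import *
print(r.hand_in());st()"
```

```text
the job is handed in; nothing more can be done
None
the job is handed in; nothing more can be done
```

The pin is through the clevis with its head flush on the upper ear, and I handed the job in at about 19 s. The hand-in gave no verdict.

**What I did:**
- I took the 24 mm-headed pin from the wooden block; the two larger pins standing free were decoys.
- I stood it in the upper hole on the eye plate, then gripped the post and pushed the bar in with forces up to about 10 N.
- I overshot the eye. The pin fell only about 11 mm, and the bar stopped at 15.4 mm of push.
- Easing the bar back to about 10–11 mm let the pin fall onto the catch.
- I pressed it home with shut fingers. It passed the catch at about 3 N, below the 4–10 N given. It then met a firm stop with the fingertips at 0.106 m, the head-top height when home.

**Last checks:**
- **Pin:** in the side view the head top is at pixel (313,201), against (312,201) expected for home.
- **Force:** I pressed one step more than needed at the end, about 31 N downwards on the seated head. The wrist read 30 N down and 10 N sideways, well within the limits.
- **Bystanders:** by eye, the spray can, multimeter and tub look where they were at the start.
- **Robot:** the gripper is clear, with wrist force about 0.

**Disagreed:** my automatic check for the pin's fall was unreliable. It read 3 px for the first drop where the picture showed about 4.5 px, so I relied on the pictures and brightness profiles instead.

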